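Third hand: snap the junction box shut and hold it against the sprung head

ROBOT

A 6-joint arm with a two-finger parallel gripper is mounted at the origin on the work surface. World frame = base frame: x ahead of the robot, y to its left, z up, the work surface at z = 0. Lengths are in m, angles in rad, forces in N, time in s.
With the tool pointing down it reaches from about 0.375 to 0.9 m from the base axis. Payload 3.1 kg.
Tool frame: the origin (TCP) lies at the centre of the arm's flange, where the gripper is bolted on; the fingertips stand 173 mm ahead of it and the grasp point (between the pads) lies 155 mm ahead of it; z points along the fingers, x is the direction in which the jaws open and shut, and the axes are right-handed (so a half turn about z gives the same grasp; the last joint's range is limited). The gripper opens to 85 mm and grips with 20 to 120 N. Pads are 22 mm wide; open, the fingers measure 114 mm over their backs; the gripper's body (76 mm by 85 mm) begins 54 mm behind the grasp point. The pads swing forward as they close: fully open they stand 13 mm farther back than shut.
Start: joints at [0.965, 0.527, 1.433, -0, 1.181, -0.178], TCP at [0.259, 0.569, 0.405] pointing down, gripper open.
Joint ranges: [-3.08, 3.08], [-0.75, 2.2], [0.22, 2.44], [-1.43, 4.57], [0, 2.65], [-2.85, 2.85]. Speed limits (rad/s): [2.79, 2.79, 3.14, 3.14, 3.14, 3.14].

INTERFACE

Orientations are given as a unit quaternion [x, y, z, w].
In Python, from station import manip gives the robot as it stands.
- The arm moves only by the shell command python3 -m jog 'ROWS' [OPENING] [FORCE]. ROWS is JSON, a list that holds one entry, the list of rows, each a list of 4 numbers: the shift along the world's x, y, z in mm, then the turn about the world's z in degrees. A call has exactly 8 rows; each row shifts and turns the commanded pose from where the row before left it; what a row does not reach is not made up. A row lasts 1/8 s, in which the tool goes at most 62.5 mm and 10.7 degrees, less where a joint would pass 70% of its speed; a pose out of reach is approached as far as the arm can. A call is refused whole if a number of a shift passes 62.5 or a number of a turn 10.7, either way. A call with a gripper value outside its range is refused whole. OPENING is the opening in per cent of the stroke, from 0 (shut) to 100 (fully open), set as the call begins (- or left out, the last holds). The fingers move at their own pace and stop on an object; FORCE is the grip in N (left out, the last holds). Time passes only in rows, so rows that do not move let the fingers close, or fill a call up. It gives the time, the measured TCP pose, the force and the opening at its end, in the units of the state.
- manip.sense(): the state, without advancing time (a new reading comes with each control period).
- manip.snapshot(name): name is "scene" or "side" or "wrist"; returns the picture (400x640x3 uint8, red, green, blue); there is no depth.
- manip.camera_info(name): a dict with "fx", "fy", "cx", "cy" (pixels), "R" (3x3) and "t" (3): a world point X has camera coordinates R X + t. Camera axes: x right, y down, z forward; pixel columns grow to the right and rows downward; lengths in m; the calibration is good to about 2 mm. A picture is of the moment at which its call begins: read the wrist's pose just before it. camera_info takes no time and is no camera call; for the wrist camera it gives the pose at the moment of the call.
- manip.sign_off(): hands the job in, once; it reports no verdict.
The state is a dict: "t": time; "q": joint angles; "qd": joint speeds; "tau": joint torques, N m; "tcp_pos": TCP position; "tool_rot": TCP orientation; "force": force on the tool from outside, world axes, zero at the start; "ft_torque": the same for the moment, N m; "finger_gap": opening from 0.0 (shut) to 1.0 (fully open).
Only numpy, scipy, OpenCV 4.12 (cv2) and the standard library are available. Lean on these libraries where they do the work, as an engineer would, in place of code of your own. Each camera call takes 0.05 s, during which the arm holds its last target. There are 200 camera calls.

TASK

Press the yellow cover of the grey junction box down until it snaps shut and stays shut, then bring the box to the screw station and, with the box standing flat on the bench, press its hinge end squarely and centrally against the zinc plate on the sprung yellow head until the black pointer stands in the green field, never letting it run into the red. Finish while holding it there steadily, so that a colleague can screw the plate to the box: do not let go, press with the box and not with your fingers on the head, and leave the other things on the bench where they are.

Things in the scene. Friction and masses are not known exactly. Their poses are not given: they have to be found in the camera images.
- jbox_mid (a point): Centre, half-way up (30 mm), of the loose grey junction box: 120 mm long (its x), 58 mm wide (y), 60 mm high, 65.5 mm with the cover shut, 0.4 to 0.6 kg. Its x axis points from the free end of the cover to the hinge end, the end wall that goes against the head (60 mm from this point); z is up. With the cover shut it can be taken from above across its width.
- cover (a joint): Angle of the box's yellow cover, rad: 0 shut, up to 1.1 open; starts at 0.4 to 0.8. It is 116 mm long, 5 mm thick; its hinge lies across the box, 4 mm inside the hinge end, 60.5 mm up. The stiff hinge stays where it is left. Over the last 0.1 rad a sprung catch resists and then, below 0.04 rad, snaps over and holds it shut. Pressed half-way along, it takes 1 to 3 N, at the catch about 6 N.
- cover_press (a point): Point on the cover's outer face, on its middle line, 65 mm from the hinge: a good place to press down. It moves with the cover; with the cover shut it lies 65.5 mm above the bench and 9 mm from the box's centre towards its -x.
- cover_hinge (a point): Middle of the cover's hinge line, at the hinge end of the box: 4 mm inside the end wall, 60.5 mm above the bench when the box stands.
- head_face (a point): Front centre of the zinc plate (62 x 44 mm, centre 35 mm above the bench) on the station's sprung yellow head (84 mm wide, top 62 mm, underside 8 mm up). Moves with the head. Its x axis points level into the head, the way to press; y across, z up. A blue block 70 mm high (pointer to 78 mm) begins 55 mm behind the plate at rest. Place and direction vary.
- head (a joint): How far the sprung head is pushed in along its x, m: 0 at rest, stop at 0.034. Spring 700 N/m, no preload; it pushes the box back when let go. The pointer on top moves with it over the scale on the block: green from 0.012 to 0.022 (8 to 15 N), white either side, red beyond 0.027.
- jbox: The junction box itself (with its cover): origin at the centre of its underside, axes as jbox_mid.
- station: The fixed screw station. Origin on the bench right below the rest position of the zinc plate's front; x axis the way the head is pushed in. Extends 135 mm in +x, 60 mm to either side.
- nut_a: Large zinc hex nut lying flat, 50 mm across corners, 22 mm high; origin at its underside. To be left alone.
- nut_b: A second large zinc hex nut, same size; origin at its underside. To be left alone.
- driver: Screwdriver with a red handle, lying; origin at its underside. To be left alone.
- bluebin: Small blue open bin of nuts, 160 x 100 x 70 mm; origin at its underside. To be left alone.
- jar: Jar with a black cap, 64 mm across, 85 mm high; origin at its underside. To be left alone.
- mug: Blue mug, 80 mm across, 90 mm high; origin at its underside. To be left alone.
- bracket: Spare zinc angle bracket, foot 90 x 40 mm, upright leg 52 mm high; origin at its underside. To be left alone.
Mind the look-alikes: they are no part of the job. What is shaped like the jbox but purple is not meant.

How it is judged:
On the way, in this order (a step that is already met when the one before it is completed fails the run):
1. the cover is snapped shut and stays shut, while the head is still untouched (value of joint cover below 0.04 rad and value of joint head below 0.004 m and contact force between the fingers and jbox below 0.5 N), for 0.2 s.
2. the box, cover shut, presses the head with the pointer in the green (value of joint cover below 0.05 rad and value of joint head between 0.0095 and 0.0245 m and contact force between jbox and head between 6 and 18.5 N and contact force between each of the fingers, the arm and head below 0.5 N and contact force between any of the fingers, the arm and jbox above 3 N and angle between the x axis of jbox_mid and the x axis of head_face, either way round below 0.09 rad and x of jbox_mid in the frame of head_face below -0.05 m and x of cover_hinge in the frame of head_face above -0.025 m and y of jbox_mid in the frame of head_face between -0.015 and 0.015 m and height (world z) of jbox_mid below 0.037 m and angle between jbox_mid's own z axis and vertical below 0.08 rad), for 0.3 s.
At the end, for the whole second after the job is handed in: Robot still holding: cover shut (<0.05 rad); box flat on the bench (centre <37 mm, tilt <0.08 rad), hinge end on the plate, square within 0.09 rad, centred within 15 mm; box presses head with 6-18.5 N, head in 9.5-24.5 mm and still; robot touches the box, not the head (all of step 2 and velocity of joint head between -0.006 and 0.006 m/s); the arm keeps its last pose, push and grip.
It fails at once if the pointer runs into the red (value of joint head above 0.0285 m).
It fails at once if the robot pushes the head itself (contact force between any of the fingers, the arm and head above 6 N).
It fails at once if another thing on the bench is disturbed (distance of any of nut_a, nut_b, driver, bluebin, jar, mug, bracket from where it was at the start of the episode above 0.025 m).
It also fails if it takes over 58 s, if anything falls off the work surface, if the arm or the gripper's body presses on something with over 40 N, if the wrist force passes 120 N, or if a joint passes its speed limit or range.

## Working session

There is one attempt and no reset: what is moved stays moved. The work goes in short steps, Python scripts to look and compute and a shell command to move; the robot and the scene stay as the last step left them, time stands still between calls to the robot, and variables do not carry over. Pictures are saved under pics/ and viewed, about 8 in all and at most 12, crops included, and the job is handed in when it is done.

```bash
mkdir -p pics; ls; cat > h.py <<'E'
from station import manip
import numpy as np, cv2
def save(cam,name):
    ci=manip.camera_info(cam); im=manip.snapshot(cam)
    cv2.imwrite('pics/'+name+'.png',cv2.cvtColor(im,cv2.COLOR_RGB2BGR)); 
    np.savez('pics/'+name+'.npz',**{k:np.array(ci[k]) for k in ci if k in('fx','fy','cx','cy','R','t')})
    return im
def ray(name,u,v,z):
    c=np.load('pics/'+name+'.npz'); R=c['R'];t=c['t']
    o=-R.T@t; d=R.T@np.array([(u-c['cx'])/c['fx'],(v-c['cy'])/c['fy'],1])
    return o+d*(z-o[2])/d[2]
def proj(name,X):
    c=np.load('pics/'+name+'.npz'); p=c['R']@np.array(X)+c['t']
    return np.round([c['fx']*p[0]/p[2]+c['cx'],c['fy']*p[1]/p[2]+c['cy']],1)
E
python3 - <<'E'
from h import *
a=save('scene','scene0');b=save('side','side0')
s=manip.sense();print(s['t'],s['tcp_pos'],s['tool_rot'],s['force'])
E
```

```text
pics
0.1 [0.25909163 0.56842794 0.4038281 ] [ 8.41092535e-01  5.40890362e-01 -9.12395478e-04  3.61761057e-04] [ 0.72339844 -0.30404749 -0.00541519]
```

View pics/scene0.png

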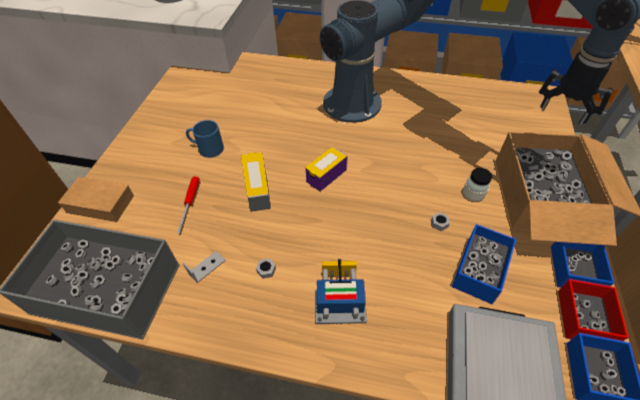

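View pics/side0.png

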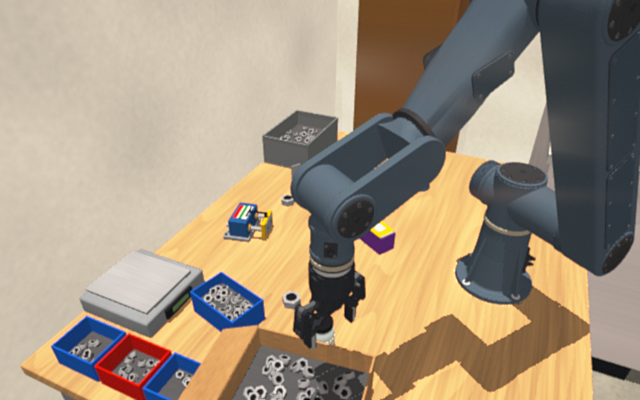

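The grey box is at about (257,180) and the purple look-alike at (327,168). The station is at (341,295), with its yellow head towards the robot. I'll check the box in an enlarged crop.

```bash
python3 - <<'E'
from h import *
im=cv2.imread('pics/scene0.png')
a=cv2.resize(im[140:220,225:305],(480,480),interpolation=cv2.INTER_CUBIC)
b=cv2.resize(im[250:330,300:380],(320,320),interpolation=cv2.INTER_CUBIC)
o=np.zeros((480,800,3),np.uint8);o[:,:480]=a;o[:320,480:]=b
cv2.imwrite('pics/c1.png',o)
for p,z in [((257,180),.06),((341,262),.062),((327,168),.06)]: print(ray('scene0',*p,z))
E
```

```text
[ 0.46941976 -0.19743281  0.06      ]
[0.6839982 0.0831909 0.062    ]
[ 0.38430387 -0.01223736  0.06      ]
```

View pics/c1.png

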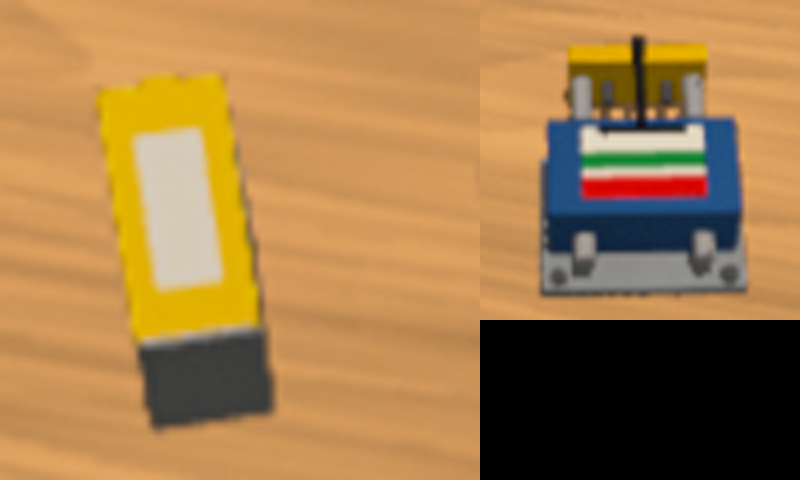

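```bash
python3 - <<'E'
from h import *
r=lambda u,v,z:ray('scene0',u,v,z)
def seg(a,b,z,n):
    A=r(*a,z);B=r(*b,z);d=B-A;print(n,A.round(4),B.round(4),'mid',((A+B)/2).round(4),'len',np.linalg.norm(d).round(4),'normal deg',np.degrees(np.arctan2(-d[0],d[1])).round(1))
seg((248.3,197.2),(268.8,194.7),.0605,'hinge')
seg((250.8,211.2),(270.3,208.3),0,'wall foot')
seg((322,261.75),(356.5,261.75),.062,'head top front')
seg((480/6+.0+235.25,323.25),(366.5,323.25),0.003,'station rear foot')
seg((316.3,302.8),(364.9,302.8),.07,'block rear top')
print('cover left edge dir', r(241.2,155,.1),r(261.5,152.8,.1))
C=-np.load('pics/scene0.npz')['R'].T@np.load('pics/scene0.npz')['t'];print('cam',C)
E
```

```text
hinge [ 0.5349 -0.2014  0.0605] [ 0.5151 -0.1488  0.0605] mid [ 0.525  -0.1751  0.0605] len 0.0561 normal deg 20.6
wall foot [ 0.5373 -0.2026  0.    ] [ 0.5161 -0.151   0.    ] mid [ 0.5267 -0.1768  0.    ] len 0.0558 normal deg 22.4
head top front [0.6926 0.0382 0.062 ] [0.6757 0.1196 0.062 ] mid [0.6842 0.0789 0.062 ] len 0.0832 normal deg 11.7
station rear foot [0.8224 0.0491 0.003 ] [0.798  0.1656 0.003 ] mid [0.8102 0.1074 0.003 ] len 0.1191 normal deg 11.8
block rear top [0.8022 0.0485 0.07  ] [0.7801 0.1544 0.07  ] mid [0.7911 0.1014 0.07  ] len 0.1082 normal deg 11.8
cover left edge dir [ 0.42006199 -0.25479288  0.1       ] [ 0.4000461  -0.20052368  0.1       ]
cam [1.18074718 0.14912967 0.92054699]
```

Box: hinge end faces away from the robot, yaw about 21.5°, centre about (0.471,-0.199), and the cover is about 0.55 rad open. Station: yaw about 11.8°, plate about (0.68,0.08). The sizes check out against those given (56 vs 58, 83 vs 84, 119 vs 120 mm). I'll go above the box.

```bash
python3 -m jog '[[[30,-48,0,-8.4],[30,-48,0,-8.4],[30,-48,0,-8.4],[30,-48,0,-8.4],[30,-48,0,-8.4],[30,-48,0,-8.4],[30,-48,0,-8.4],[30,-48,0,-8.4]]]' 0 60
python3 -m jog '[[[-5,-49,0,-8.4],[-5,-49,0,-8.4],[-5,-49,0,-8.4],[-5,-49,0,-8.4],[-5,-49,0,-8.4],[-5,-49,0,-8.4],[-5,-49,0,-8.4],[-5,-49,0,-8.4]]]'
python3 - <<'E'
from h import *
save('wrist','w1')
s=manip.sense();q=s['tool_rot'];print(s['t'],s['tcp_pos'],np.degrees(2*np.arctan2(q[1],q[0])),s['q'],s['force'])
for n,X in dict(centre=(.471,-.199,.0655),hinge=(.523,-.178,.0605)).items(): print(n,proj('w1',X))
E
```

```text
t: 1.1
tcp_pos: [0.4999, 0.183, 0.4045]
tool_rot: [1.0, -0.017, -0.0, -0.0]
force: [0.3, 1.1, -0.9]
finger_gap: -0.002
t: 2.1
tcp_pos: [0.4588, -0.2089, 0.4045]
tool_rot: [0.823, -0.568, -0.0, -0.0]
force: [0.7, -0.6, 0.2]
finger_gap: 0.002
2.15 [ 0.45921512 -0.2143309   0.40475988] -69.55830090108614 [-0.65653065  0.36848944  1.7259344  -0.00453059  1.04224665  0.55976579] [ 0.65794435 -2.8829567   0.98651354]
centre [318.9 171. ]
hinge [317.7 117.7]
```

View pics/w1.png

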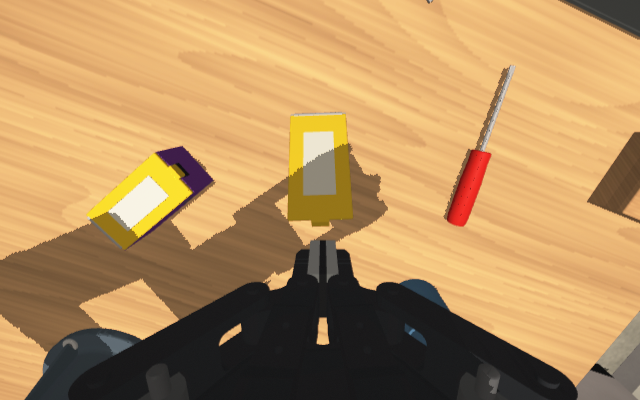

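The wrist view shows the grey box's yellow cover at (289..351, 113..218). The hinge rim is at the top, around (291,114) to (346,113), and the free end with its latch tab is at (320,222). The purple box is at left. I'll check these points against the scene estimate.

```bash
python3 - <<'E'
from h import *
im=cv2.imread('pics/w1.png'); hsv=cv2.cvtColor(im,cv2.COLOR_BGR2HSV)
for v in (116,125,210):
    row=hsv[v,270:370]; m=(row[:,0]>18)&(row[:,0]<35)&(row[:,1]>150); x=np.where(m)[0]+270; print(v,x.min(),x.max())
for u in (295,343):
    c=hsv[100:125,u]; print(u,[(100+i,tuple(map(int,p))) for i,p in enumerate(c)][9:17])
A=ray('w1',291,113.5,.06);B=ray('w1',346.5,112.5,.06);d=B-A;print(A,B,(A+B)/2,np.linalg.norm(d),np.degrees(np.arctan2(d[0],-d[1])))
s=manip.sense();q=s['tool_rot'];print(s['tcp_pos'],np.degrees(2*np.arctan2(q[1],q[0])),s['force'])
E
```

```text
116 290 345
125 290 346
210 288 352
295 [(109, (17, 126, 234)), (110, (17, 125, 237)), (111, (17, 123, 238)), (112, (16, 125, 233)), (113, (14, 91, 204)), (114, (17, 22, 188)), (115, (20, 56, 219)), (116, (24, 138, 238))]
343 [(109, (17, 127, 237)), (110, (17, 128, 234)), (111, (16, 122, 229)), (112, (15, 87, 211)), (113, (20, 75, 196)), (114, (23, 215, 233)), (115, (24, 213, 241)), (116, (24, 213, 242))]
[ 0.51703702 -0.1502176   0.06      ] [ 0.53874777 -0.20453136  0.06      ] [ 0.5278924  -0.17737448  0.06      ] 0.05849222782780696 21.78798827798047
[ 0.45921512 -0.2143309   0.40475988] -69.55830090108614 [ 0.65794435 -2.8829567   0.98651354]
```

```bash
python3 -m jog '[[[2,4,-20,1],[0,0,-30,0.4],[0,0,-30,0],[0,0,-25,0],[0,0,-15,0],[0,0,0,0],[0,0,-5,0],[0,0,-5,0]]]'
python3 -m jog '[[[0,0,-5,0],[0,0,-6,0],[0,0,-6,0],[0,0,-6,0],[0,0,-5,0],[0,0,-4,0],[0,0,-2,0],[0,0,0,0]]]'
```

```text
t: 3.15
tcp_pos: [0.4615, -0.2035, 0.2753]
tool_rot: [0.831, -0.556, 0.001, 0.0]
force: [-0.4, -0.0, 1.9]
finger_gap: 0.003
t: 4.15
tcp_pos: [0.4614, -0.2033, 0.2404]
tool_rot: [0.831, -0.556, 0.0, -0.0]
force: [0.1, 0.6, 0.6]
finger_gap: 0.002
```

```bash
python3 -m jog '[[[0,0,-1,0],[0,0,-1,0],[0,0,-1,0],[0,0,-1,0],[0,0,0,0],[0,0,0,0],[0,0,0,0],[0,0,0,0]]]'
```

```text
t: 5.15
tcp_pos: [0.4613, -0.2032, 0.2386]
tool_rot: [0.831, -0.556, 0.001, 0.0]
force: [-1.8, 1.3, 15.8]
finger_gap: 0.001
```

```bash
python3 -m jog '[[[0,0,5,0],[0,0,15,0],[0,0,20,0],[0,0,20,0],[0,0,20,0],[0,0,10,0],[0,0,0,0],[0,0,0,0]]]'
python3 - <<'E'
from h import *
save('wrist','w2')
s=manip.sense();q=s['tool_rot'];print(s['t'],s['tcp_pos'],np.degrees(2*np.arctan2(q[1],q[0])),s['force'])
E
```

```text
t: 6.15
tcp_pos: [0.461, -0.2032, 0.3262]
tool_rot: [0.831, -0.556, -0.001, -0.0]
force: [-0.6, 0.1, 0.4]
finger_gap: -0.001
6.2 [ 0.46101418 -0.20318759  0.32602814] -67.51222143962647 [-0.23731194  0.95466225 -0.38409756]
```

View pics/w2.png

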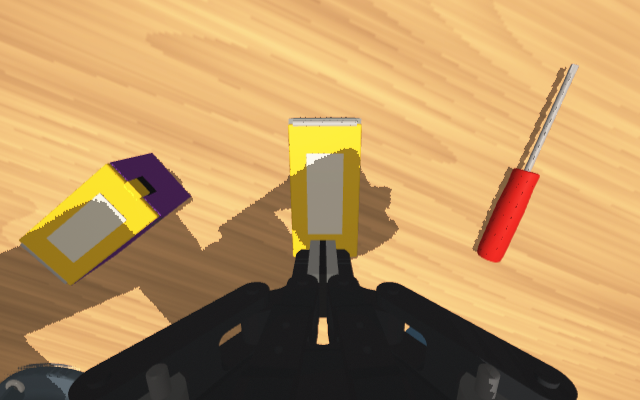

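The cover now narrows slightly towards its free end (289..361 at the hinge, about 293..358 at the free end), so it is no longer tilted up and lies flat. The hinge rim is at (289,118) to (361,119).

```bash
python3 - <<'E'
from h import *
A=ray('w2',289,118,.06);B=ray('w2',361,119,.06);d=B-A
yaw=np.arctan2(d[0],-d[1]); x=np.array([np.cos(yaw),np.sin(yaw)])
print((A+B)/2,np.linalg.norm(d),np.degrees(yaw),'centre',((A+B)/2)[:2]-.06*x,'grasp',((A+B)/2)[:2]-.068*x)
# left cover edge direction at z .0655
for u1,u2 in ((289.5,293),(361,357.5)):
    P=ray('w2',u1,126,.0655);Q=ray('w2',u2,252,.0655);e=P-Q;print(e,np.degrees(np.arctan2(e[1],e[0])))
for X in ((.4722-.0556*1,-.1997-.0223,.0655),): print(proj('w2',X))
E
```

```text
[ 0.52739778 -0.17674151  0.06      ] 0.057266522801705556 21.72724474311546 centre [ 0.47166038 -0.19895282] grasp [ 0.46422872 -0.20191433]
[0.10116355 0.04124113 0.        ] 22.17914180671342
[0.10043812 0.04292068 0.        ] 23.13869407691271
[324.1 256.9]
```

```bash
python3 -m jog '[[[3,1,0,-0.2],[0,0,0,0],[0,0,-10,0],[0,0,-20,0],[0,0,-20,0],[0,0,0,0],[0,0,0,0],[0,0,0,0]]]' 100 80
python3 -m jog '[[[0,0,-10,0],[0,0,-15,0],[0,0,-20,0],[0,0,-20,0],[0,0,-15,0],[0,0,-10,0],[0,0,-1,0],[0,0,0,0]]]'
```

```text
t: 7.2
tcp_pos: [0.4645, -0.2025, 0.2773]
tool_rot: [0.83, -0.557, 0.001, 0.0]
force: [-0.2, 0.3, -1.0]
finger_gap: 0.999
t: 8.2
tcp_pos: [0.4644, -0.2024, 0.1859]
tool_rot: [0.83, -0.557, 0.0, 0.0]
force: [-0.2, 0.6, 0.3]
finger_gap: 1.0
```

```bash
python3 -m jog '[[[0,0,0,0],[0,0,0,0],[0,0,0,0],[0,0,0,0],[0,0,0,0],[0,0,0,0],[0,0,0,0],[0,0,0,0]]]' 0 80
python3 -m jog '[[[0,0,3,0],[0,0,5,0],[0,0,8,0],[0,0,10,0],[0,0,8,0],[0,0,6,0],[0,0,0,0],[0,0,0,0]]]'
python3 - <<'E'
from h import *
save('scene','s2');save('wrist','w3')
s=manip.sense();q=s['tool_rot'];print(s['t'],s['tcp_pos'],np.degrees(2*np.arctan2(q[1],q[0])),s['force'],s['finger_gap'],s['q'])
im=cv2.imread('pics/s2.png'); cv2.imwrite('pics/c2.png',cv2.resize(im[110:230,180:340],(640,480),interpolation=cv2.INTER_CUBIC))
E
```

```text
t: 9.2
tcp_pos: [0.4646, -0.2026, 0.1866]
tool_rot: [0.831, -0.557, 0.001, 0.0]
force: [0.2, -1.0, 7.0]
finger_gap: 0.669
t: 10.2
tcp_pos: [0.4642, -0.2023, 0.2256]
tool_rot: [0.83, -0.557, -0.0, -0.0]
force: [0.1, -0.7, -5.0]
finger_gap: 0.67
10.3 [ 0.46413344 -0.20225832  0.22543074] -67.71389801054255 [-0.25430439 -0.98234062 -5.39651306] 0.6721186441596553 [-6.32003730e-01  6.68616278e-01  1.86636262e+00  2.13530864e-05
  6.07361278e-01  5.49809201e-01]
```

View pics/c2.png

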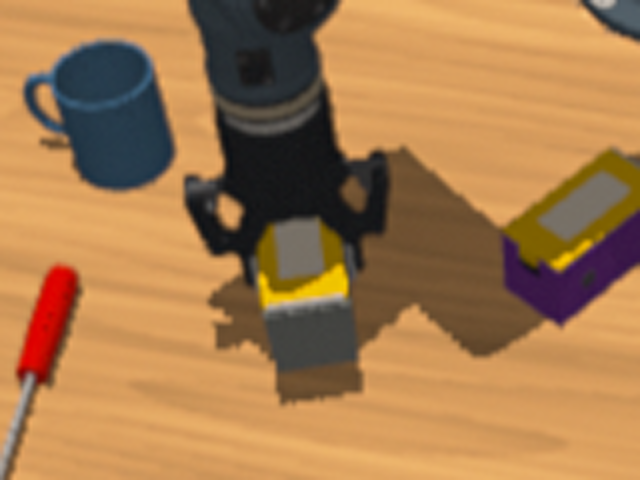

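The box is held (5.4 N weight, 57 mm opening) and the cover is shut. I'll carry it to 30 mm in front of the head.

```bash
python3 -m jog '[[[16,12,0,0],[20,30,0,0],[20,38,0,-1.5],[18,40,0,-2],[15,42,0,-2.2],[12,42,0,-2],[10,35,0,-1.5],[10,22,0,-1]]]'
python3 -m jog '[[[0,0,-10,0],[0,0,-10,0],[0,0,-8,0],[0,0,-5,0],[0,0,0,0],[0,0,0,0],[0,0,0,0],[0,0,0,0]]]'
python3 - <<'E'
from h import *
s=manip.sense();q=s['tool_rot'];print(s['t'],s['tcp_pos'],np.degrees(2*np.arctan2(q[1],q[0])),s['force'],s['finger_gap'])
w=save('wrist','w4');save('scene','s3')
im=cv2.imread('pics/s3.png'); a=cv2.resize(im[215:335,290:390],(400,480),interpolation=cv2.INTER_CUBIC)
b=cv2.imread('pics/w4.png')[:300,120:520]; o=np.zeros((480,800,3),np.uint8);o[:,:400]=a;o[:300,400:]=b
cv2.imwrite('pics/c3.png',o)
E
```

```text
t: 11.3
tcp_pos: [0.5849, 0.0607, 0.225]
tool_rot: [0.778, -0.628, -0.001, 0.001]
force: [0.6, -0.0, -4.8]
finger_gap: 0.672
t: 12.3
tcp_pos: [0.5853, 0.0587, 0.193]
tool_rot: [0.778, -0.629, 0.0, -0.0]
force: [-0.2, 0.2, -4.4]
finger_gap: 0.671
12.3 [0.5853491  0.05874836 0.19303253] -77.90137522828354 [-0.16692428  0.22632194 -4.42860842] 0.6707495062682831
```

View pics/c3.png

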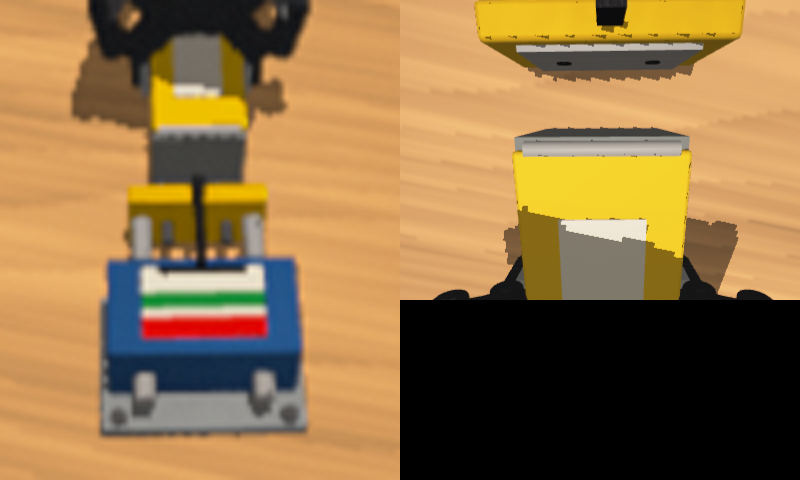

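The wrist view shows the plate's top edge at crop (516..703, 44) and the box's rim at crop (516..689, 137). They are nearly parallel, with a slight sideways offset.

```bash
python3 - <<'E'
from h import *
im=cv2.imread('pics/w4.png');g=im.astype(int)
def seg(a,b,z,n):
    A=ray('w4',*a,z);B=ray('w4',*b,z);d=B-A;yaw=np.arctan2(d[0],-d[1]);print(n,((A+B)/2).round(4),'len',np.linalg.norm(d).round(4),'yaw',np.degrees(yaw).round(2));return (A+B)/2,yaw
p,py=seg((236,46.5),(423,44.5),.057,'plate top')
h,hy=seg((196.5,39),(464.5,36),.062,'head top edge')
b,by=seg((235.5,137),(409,136.5),.0664,'box rim')
# image columns for refinement
gray=cv2.cvtColor(im,cv2.COLOR_BGR2GRAY)
for u in (245,300,360,415): print(u,'plate',gray[38:54,u].tolist(),'rim',gray[126:144,u].tolist())
x=np.array([np.cos(py),np.sin(py)]);y=np.array([-x[1],x[0]])
d=(p-b)[:2];print('gap',d@x,'lat',d@y)
s=manip.sense()['tcp_pos'][:2];print('tcp->plate',(p[:2]-s)@x,(p[:2]-s)@y)
E
```

```text
plate top [0.6805 0.0776 0.057 ] len 0.0622 yaw 12.65
head top edge [0.6817 0.0777 0.062 ] len 0.0842 yaw 12.67
box rim [0.6517 0.0738 0.0664] len 0.0574 yaw 12.26
245 plate [160, 150, 135, 112, 90, 76, 97, 151, 187, 187, 187, 187, 187, 166, 90, 69] rim [182, 183, 183, 183, 183, 186, 188, 175, 114, 61, 80, 121, 149, 149, 141, 119, 125, 141]
300 plate [154, 141, 118, 94, 77, 88, 140, 192, 193, 193, 193, 192, 177, 117, 69, 70] rim [185, 178, 136, 62, 63, 63, 62, 63, 63, 63, 91, 138, 152, 152, 142, 116, 130, 145]
360 plate [142, 120, 96, 76, 76, 84, 134, 188, 189, 188, 188, 180, 139, 70, 71, 70] rim [186, 165, 78, 63, 63, 62, 63, 63, 63, 63, 101, 151, 150, 150, 139, 117, 134, 150]
415 plate [123, 98, 74, 73, 79, 123, 175, 179, 179, 178, 178, 155, 70, 69, 69, 71] rim [194, 190, 184, 181, 178, 177, 176, 173, 172, 172, 172, 173, 174, 174, 175, 176, 177, 177]
gap 0.02892849603250313 lat -0.0026689340415899042
tcp->plate 0.09700912541674138 -0.0024603133454908586
```

```bash
python3 -m jog '[[[0.5,-2.5,-1,0],[0,0,-2,0],[0,0,-2,0],[0,0,-1,0],[0,0,0,0],[0,0,0,0],[0,0,0,0],[0,0,0,0]]]'
python3 -m jog '[[[1,0.2,0,0],[3,0.6,0,0],[4,0.9,0,0],[4,0.9,0,0],[4,0.9,0,0],[4,0.9,0,0],[2,0.4,0,0],[0,0,0,0]]]'
python3 - <<'E'
from h import *
s=manip.sense();q=s['tool_rot'];print(s['t'],s['tcp_pos'],np.degrees(2*np.arctan2(q[1],q[0])),s['force'],s['finger_gap'])
E
```

```text
t: 13.4
tcp_pos: [0.5856, 0.0562, 0.1868]
tool_rot: [0.778, -0.629, -0.0, 0.0]
force: [-1.9, -0.5, -1.4]
finger_gap: 0.668
t: 14.4
tcp_pos: [0.6081, 0.0611, 0.1868]
tool_rot: [0.778, -0.629, 0.0, -0.0]
force: [-2.2, -0.2, -0.2]
finger_gap: 0.676
14.4 [0.60808275 0.06105675 0.1867552 ] -77.90349339789663 [-2.23448038 -0.17479545 -0.17342965] 0.6763924863968113
```

```bash
python3 -m jog '[[[1,0.2,0,0],[2,0.4,0,0],[2,0.4,0,0],[2,0.4,0,0],[2,0.4,0,0],[2,0.4,0,0],[2,0.4,0,0],[0,0,0,0]]]'
python3 - <<'E'
from h import *
s=manip.sense();q=s['tool_rot'];print(s['t'],s['tcp_pos'],np.degrees(2*np.arctan2(q[1],q[0])),s['force'],s['finger_gap'])
E
```

```text
t: 15.4
tcp_pos: [0.6191, 0.0633, 0.1869]
tool_rot: [0.778, -0.628, -0.002, 0.002]
force: [-9.2, -2.6, 6.8]
finger_gap: 0.665
15.4 [0.61906892 0.06333982 0.18690892] -77.86622200013265 [-9.16881804 -2.60856501  6.75544256] 0.6646595844993628
```

```bash
python3 -m jog '[[[1,0.2,0,0],[1,0.2,0,0],[1,0.2,0,0],[1,0.2,0,0],[1,0.2,0,0],[1,0.2,0,0],[1,0.2,0,0],[0,0,0,0]]]'
python3 - <<'E'
from h import *
s=manip.sense();q=s['tool_rot'];print(s['t'],s['tcp_pos'],np.degrees(2*np.arctan2(q[1],q[0])),s['force'],s['finger_gap'])
save('wrist','w5');save('scene','s4')
im=cv2.imread('pics/s4.png'); a=cv2.resize(im[240:315,300:380],(512,480),interpolation=cv2.INTER_CUBIC)
b=cv2.resize(cv2.imread('pics/w5.png')[:300,180:460],(280,300)); o=np.zeros((480,800,3),np.uint8);o[:,:512]=a;o[:300,512:792]=b
cv2.imwrite('pics/c4.png',o)
E
```

```text
t: 16.4
tcp_pos: [0.6243, 0.0644, 0.1871]
tool_rot: [0.778, -0.628, -0.004, 0.004]
force: [-15.0, -4.8, 12.2]
finger_gap: 0.671
16.4 [0.6242807  0.06442038 0.18712513] -77.84038435078423 [-14.96515147  -4.76605014  12.24354521] 0.6709884565812881
```

View pics/c4.png

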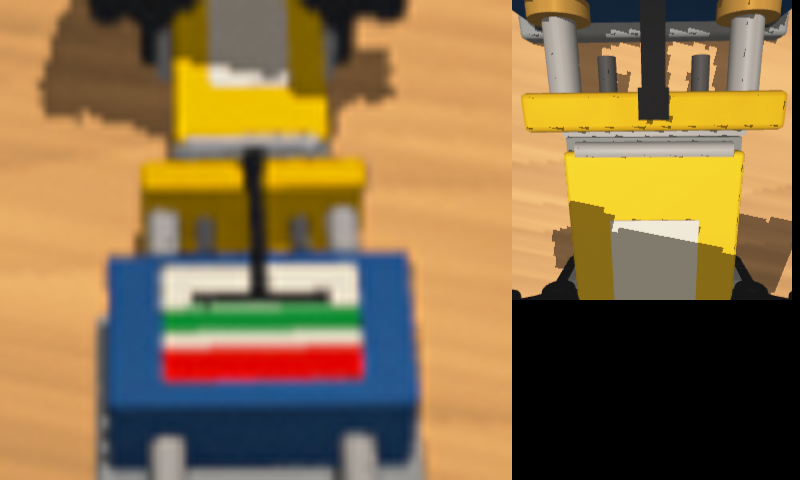

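```bash
python3 -m jog '[[[0,0,0.5,0],[0,0,0.5,0],[1,0.2,0,0],[1,0.2,0,0],[1,0.2,0,0],[1,0.2,0,0],[0,0,0,0],[0,0,0,0]]]'
python3 - <<'E'
from h import *
s=manip.sense();q=s['tool_rot'];print(s['t'],s['tcp_pos'],np.degrees(2*np.arctan2(q[1],q[0])),s['force'],s['finger_gap'])
save('wrist','w6');save('scene','s5')
im=cv2.imread('pics/s5.png'); a=cv2.resize(im[240:315,300:380],(512,480),interpolation=cv2.INTER_CUBIC)
b=cv2.resize(cv2.imread('pics/w6.png')[:300,180:460],(280,300)); o=np.zeros((480,800,3),np.uint8);o[:,:512]=a;o[:300,512:792]=b
cv2.imwrite('pics/c5.png',o)
# bar/head location from scene: head rear-top edge and head top front edge
for n,pts,z in (('s0',None,0),): pass
for nm in ('scene0','s4','s5'):
    g=cv2.cvtColor(cv2.imread(f'pics/{nm}.png'),cv2.COLOR_BGR2HSV)
    col=g[255:305,334:349]; # look for black bar rows beside pointer
    v=np.r_[g[255:305,333:336,2].mean(1)]; print(nm,[int(i) for i in v])
for d in (0,.0095,.012,.017,.022,.0245,.027):
    x=np.array([.978,.209]); P=np.array([.6795,.078])+x*d
    print(d,'head top front px',proj('s5',(*P,.062)))
E
```

```text
t: 17.5
tcp_pos: [0.6275, 0.0651, 0.1873]
tool_rot: [0.778, -0.628, -0.005, 0.005]
force: [-16.1, -5.6, 9.2]
finger_gap: 0.674
17.5 [0.62754548 0.0650728  0.18733029] -77.83055401344667 [-16.07588224  -5.58292542   9.24397194] 0.673652796107141
scene0 [220, 223, 222, 212, 202, 192, 215, 227, 227, 225, 177, 118, 113, 114, 113, 109, 107, 107, 106, 104, 98, 107, 177, 220, 172, 118, 89, 60, 177, 226, 225, 225, 194, 156, 134, 135, 160, 196, 225, 219, 215, 216, 217, 216, 159, 128, 132, 126, 97, 67]
s4 [237, 238, 237, 237, 238, 231, 209, 164, 128, 127, 197, 233, 234, 228, 178, 123, 118, 118, 117, 112, 110, 110, 110, 109, 84, 121, 155, 216, 232, 233, 175, 65, 135, 161, 142, 141, 168, 206, 230, 226, 223, 223, 224, 225, 167, 135, 139, 133, 102, 71]
s5 [237, 238, 238, 238, 238, 238, 226, 200, 165, 127, 117, 194, 233, 234, 230, 182, 123, 119, 119, 118, 112, 110, 111, 109, 84, 118, 155, 216, 231, 231, 232, 181, 74, 93, 134, 143, 168, 206, 231, 226, 222, 223, 224, 225, 167, 135, 138, 132, 102, 70]
0 head top front px [339.2 260. ]
0.0095 head top front px [339.3 263.5]
0.012 head top front px [339.4 264.4]
0.017 head top front px [339.4 266.2]
0.022 head top front px [339.5 268.1]
0.0245 head top front px [339.5 269. ]
0.027 head top front px [339.5 269.9]
```

View pics/c5.png

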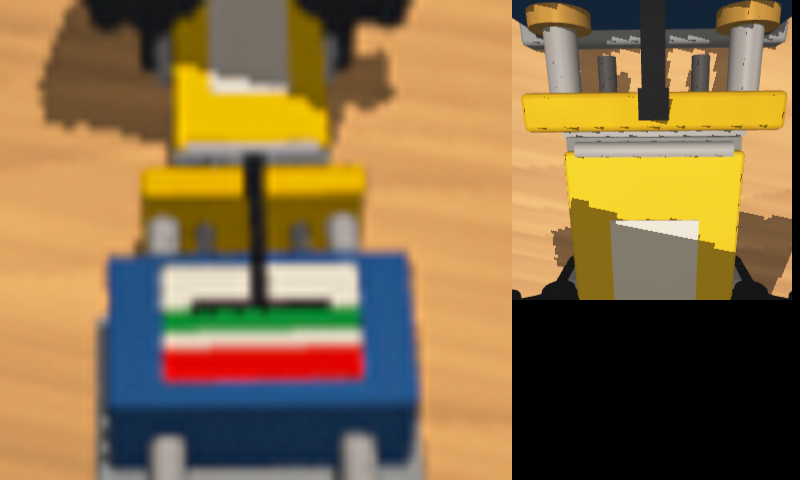

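The pointer's crossbar now stands at the top edge of the green field. Image shift and TCP travel both put the head at about 15 mm. I'll add 2 mm towards mid-green and let it settle.

```bash
python3 -m jog '[[[0.5,0.1,0,0],[0.5,0.1,0,0],[0.5,0.1,0,0],[0.5,0.1,0,0],[0,0,0,0],[0,0,0,0],[0,0,0,0],[0,0,0,0]]]'
python3 -m jog '[[[0,0,0,0],[0,0,0,0],[0,0,0,0],[0,0,0,0],[0,0,0,0],[0,0,0,0],[0,0,0,0],[0,0,0,0]]]'
python3 - <<'E'
from h import *
s=manip.sense();q=s['tool_rot'];print(s['t'],s['tcp_pos'],np.degrees(2*np.arctan2(q[1],q[0])),s['force'],s['finger_gap'],np.abs(s['qd']).max())
save('wrist','w7');save('scene','s6')
im=cv2.imread('pics/s6.png'); a=cv2.resize(im[240:315,300:380],(512,480),interpolation=cv2.INTER_CUBIC)
b=cv2.resize(cv2.imread('pics/w7.png')[:300,180:460],(280,300)); o=np.zeros((480,800,3),np.uint8);o[:,:512]=a;o[:300,512:792]=b
cv2.imwrite('pics/c6.png',o)
d=np.array([.978,.209]);print('travel since gap look',(np.array(s['tcp_pos'][:2])-[.5856,.0562])@d)
A=ray('w7',567-512+180,137,.06);B=ray('w7',741-512+180,137,.06);e=B-A;print('rim',(A+B)/2,np.linalg.norm(e),np.degrees(np.arctan2(e[0],-e[1])))
A=ray('w7',522-512+180,95,.062);B=ray('w7',786-512+180,92,.062);e=B-A;print('head',(A+B)/2,np.linalg.norm(e),np.degrees(np.arctan2(e[0],-e[1])))
E
```

```text
t: 18.6
tcp_pos: [0.629, 0.0654, 0.1874]
tool_rot: [0.778, -0.628, -0.006, 0.006]
force: [-17.2, -6.2, 11.1]
finger_gap: 0.671
t: 19.6
tcp_pos: [0.629, 0.0654, 0.1874]
tool_rot: [0.778, -0.628, -0.006, 0.006]
force: [-17.2, -5.8, 11.6]
finger_gap: 0.671
19.6 [0.62903873 0.0653845  0.18740984] -77.825623943309 [-17.17402585  -5.75456029  11.57782385] 0.6707780393238603 0.002071116961964808
travel since gap look 0.044402642706639704
rim [0.69316369 0.08051416 0.06      ] 0.05736944619631284 12.189935234642737
head [0.70618473 0.08339275 0.062     ] 0.08145274420614242 12.784723411710276
```

View pics/c6.png

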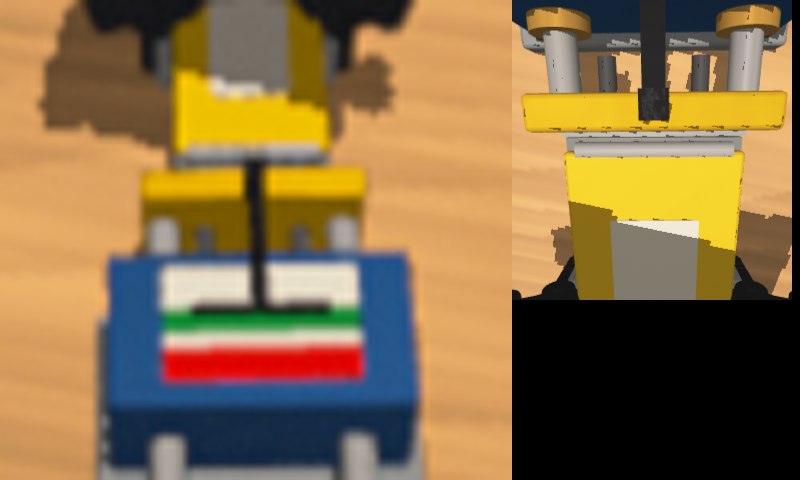

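The crossbar overlaps the green field, the arm is at rest, and the box and head are square and centred. Head travel is 14–17 mm by every measure. Handing in.

```bash
python3 - <<'E'
from h import *
print(manip.sign_off())
E
```

```text
the job is handed in; nothing more can be done
None
```

I handed the job in at 19.7 s of the 58 s. The cover is shut, and the robot is holding the box flat on the bench with its hinge end against the zinc plate. `sign_off()` gives no verdict, so the result rests on my own checks.

**What I did:** I pressed the cover shut with closed fingers, up to 15.8 N, then lifted clear. I gripped the box across its width with 80 N and carried it to the station. There I set it down and slid it squarely onto the plate.

**Last checks:**
- **Cover:** it looked flat and shut in the pictures after pressing and at the station.
- **Head travel:** the measures disagreed by about 3 mm. TCP travel gave about 17 mm and the box rim in the wrist picture about 14 mm. The pointer's crossbar appears only on the near edge of the green. I took that for the viewing angle, as the pointer stands above the scale, but did not confirm it. All of these lie within the allowed 9.5–24.5 mm.
- **Squareness and centring:** the box is square to within about 0.6° and was lined up to within about 1 mm.
- **Force:** the wrist reads about 18 N along the push. I put about 10–12 N of that on the head and the rest down to bench friction. The tool also presses down with about 11 N.
- **Steadiness:** the pose and forces barely changed over the last second.
- **Other things on the bench:** I kept clear of them, but took no final picture to compare their positions with the start.

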